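# Fit the filter pack in a microscope light unit

### The job

Get the microscope's light unit ready: draw the dust slide with the yellow fin out of its slot, take out the orange transport blank beneath it and leave it lying flat in the blue tray, then lay every filter that is on the bench flat in its own step of the well, shortest at the bottom and longer ones above it. Finally push the dust slide back into its slot over the filters until it is fully home, without shoving the flask, the tip box or the bottle about.

Things in the scene. Friction and masses are not known exactly. Their poses are not given: they have to be found in the camera images.
- well: Fixed light unit: white and grey filter well, 130 mm long (x), 104 wide (y), 70 high, with a black lamp housing (70 x 90 x 62 mm high) at its +x end. Origin: centre of the underside. From above a stepped pit of four concentric seats, long side along x. Where |x| < 20 mm the long sides are open for fingers down to a 5 mm base plate (under the frames a plinth 44 wide, 12 high).
- slot_mouth (a point): Mouth of the slide slot, where its lips begin: 45 mm to -x of the well's centre, on the rail tops (56.5 mm up); well's axes. The slot is 79 mm wide and 9 mm high, open towards -x (the robot's side), under lips at |y| > 33 mm (tops 69.5 mm up; none where |x| < 20 mm from the well's centre). To -x of this point 20 mm of open rail with flared sides, where the slide can be set down.
- slot_home (a point): Where the centre of the dust slide's underside is when it is fully home against the end stop: 3.5 mm to -x of the well's centre, 56.5 mm up; well's axes; the slide goes home towards +x.
- slide_fin (a point): Dust slide: black plate 123 x 75 x 6 mm (x, y, z), 140 g, with a yellow upright grip fin on its middle, 40 long (x), 14 thick (y), rising 32 mm above the plate. The point is the fin's centre, 22 mm above the plate's underside. x along the sliding direction. Starts closed in the slot; must be drawn 105 mm to -x before it clears the lips and can be lifted.
- blank_mid (a point): Orange transport blank: plate 110 x 50 x 10 mm (x, y, z), about 95 g. The point is its centre, 5 mm above its underside; x along its length. At the start it lies in the longest (top) seat of the well, under the dust slide.
- tray: Fixed blue open tray, 180 x 140 mm (x, y) outside and 22 mm high, walls and floor about 4 mm thick. Origin: centre of its underside; z up.
- seat1 (a point): Seat 1 of the well, for the 56 mm long frame: where the centre of its underside lies, 12 mm above the well's underside; well's axes, frame lengthwise along x. 2 mm play at either end, 1.5 mm at either side. The lowest.
- filter1_mid (a point): Filter with a pale teal heat-absorbing pane in a black frame, 56 x 50 x 10 mm (x, y, z), about 68 g; belongs in seat 1. Either way round. The point is its centre, 5 mm above its underside; x along its length. Lies flat on the bench at the start, or may be absent.
- seat2 (a point): Seat 2 of the well, for the 74 mm long frame: where the centre of its underside lies, 23 mm above the well's underside; well's axes, frame lengthwise along x. 2 mm play at either end, 1.5 mm at either side. Steps at both ends carry the frame, whether or not shorter ones lie below.
- filter2_mid (a point): Filter with a milky white diffuser pane in a black frame, 74 x 50 x 10 mm (x, y, z), about 77 g; belongs in seat 2. Either way round. The point is its centre, 5 mm above its underside; x along its length. Lies flat on the bench at the start, or may be absent.
- seat3 (a point): Seat 3 of the well, for the 92 mm long frame: where the centre of its underside lies, 34 mm above the well's underside; well's axes, frame lengthwise along x. 2 mm play at either end, 1.5 mm at either side. Steps at both ends carry the frame, whether or not shorter ones lie below.
- filter3_mid (a point): Filter with a green pane in a black frame, 92 x 50 x 10 mm (x, y, z), about 86 g; belongs in seat 3. Either way round. The point is its centre, 5 mm above its underside; x along its length. Lies flat on the bench at the start, or may be absent.
- seat4 (a point): Seat 4 of the well, for the 110 mm long frame: where the centre of its underside lies, 45 mm above the well's underside; well's axes, frame lengthwise along x. 2 mm play at either end, 1.5 mm at either side. Steps at both ends carry the frame, whether or not shorter ones lie below.
- filter4_mid (a point): Filter with a blue pane in a black frame, 110 x 50 x 10 mm (x, y, z), about 95 g; belongs in seat 4. Either way round. The point is its centre, 5 mm above its underside; x along its length. Lies flat on the bench at the start, or may be absent.
- flask: Bystander: culture flask with a blue cap lying on the bench, 75 x 70 x 36 mm plus neck to +x. Origin: centre of its underside.
- tipbox: Bystander: green pipette tip box, 120 x 80 x 68 mm. Origin: centre of its underside.
- cleaner: Bystander: white bottle of lens cleaner, 50 mm across, 120 mm high. Origin: centre of its underside.
There are look-alikes about, which are no part of the job. Leave any pink look-alike of the part that bears filter4_mid alone.

How it is judged (in metres and radians):
On the way, in this order (a step that is already met when the one before it is completed fails the run):
1. the dust slide is drawn out, clear of the well (horizontal distance between slide_fin and well above 0.1 m), for 0.2 s.
2. every filter present lies in its own seat of the well, while the slide is still out of the slot (x of filter1_mid in the frame of well between -0.0045 and 0.0045 m and y of filter1_mid in the frame of well between -0.004 and 0.004 m and z of filter1_mid in the frame of well between 0.014 and 0.02 m and (angle between filter1_mid's own z axis and vertical below 0.06 rad or angle between filter1_mid's own z axis and vertical above 3.0816 rad) and x of filter2_mid in the frame of well between -0.0045 and 0.0045 m and y of filter2_mid in the frame of well between -0.004 and 0.004 m and z of filter2_mid in the frame of well between 0.025 and 0.031 m and (angle between filter2_mid's own z axis and vertical below 0.06 rad or angle between filter2_mid's own z axis and vertical above 3.0816 rad) and x of filter3_mid in the frame of well between -0.0045 and 0.0045 m and y of filter3_mid in the frame of well between -0.004 and 0.004 m and z of filter3_mid in the frame of well between 0.036 and 0.042 m and (angle between filter3_mid's own z axis and vertical below 0.06 rad or angle between filter3_mid's own z axis and vertical above 3.0816 rad) and x of filter4_mid in the frame of well between -0.0045 and 0.0045 m and y of filter4_mid in the frame of well between -0.004 and 0.004 m and z of filter4_mid in the frame of well between 0.047 and 0.053 m and (angle between filter4_mid's own z axis and vertical below 0.06 rad or angle between filter4_mid's own z axis and vertical above 3.0816 rad) and horizontal distance between slide_fin and well above 0.06 m), for 0.2 s.
At the end, for the whole second after the job is handed in: Every filter present lies level in its own seat (within 4.5 mm along, 4 mm across and 3 mm in height), the dust slide is in its slot and fully home (within 5 mm along the slot, level), the orange blank lies flat in the blue tray, and all are at rest (x of filter1_mid in the frame of well between -0.0045 and 0.0045 m and y of filter1_mid in the frame of well between -0.004 and 0.004 m and z of filter1_mid in the frame of well between 0.014 and 0.02 m and (angle between filter1_mid's own z axis and vertical below 0.06 rad or angle between filter1_mid's own z axis and vertical above 3.0816 rad) and x of filter2_mid in the frame of well between -0.0045 and 0.0045 m and y of filter2_mid in the frame of well between -0.004 and 0.004 m and z of filter2_mid in the frame of well between 0.025 and 0.031 m and (angle between filter2_mid's own z axis and vertical below 0.06 rad or angle between filter2_mid's own z axis and vertical above 3.0816 rad) and x of filter3_mid in the frame of well between -0.0045 and 0.0045 m and y of filter3_mid in the frame of well between -0.004 and 0.004 m and z of filter3_mid in the frame of well between 0.036 and 0.042 m and (angle between filter3_mid's own z axis and vertical below 0.06 rad or angle between filter3_mid's own z axis and vertical above 3.0816 rad) and x of filter4_mid in the frame of well between -0.0045 and 0.0045 m and y of filter4_mid in the frame of well between -0.004 and 0.004 m and z of filter4_mid in the frame of well between 0.047 and 0.053 m and (angle between filter4_mid's own z axis and vertical below 0.06 rad or angle between filter4_mid's own z axis and vertical above 3.0816 rad) and x of slide_fin in the frame of well between -0.0085 and 0 m and y of slide_fin in the frame of well between -0.004 and 0.004 m and z of slide_fin in the frame of well between 0.0755 and 0.0825 m and angle between slide_fin's own z axis and vertical below 0.05 rad and x of blank_mid in the frame of tray between -0.075 and 0.075 m and y of blank_mid in the frame of tray between -0.06 and 0.06 m and z of blank_mid in the frame of tray between 0.003 and 0.018 m and (angle between blank_mid's own z axis and vertical below 0.15 rad or angle between blank_mid's own z axis and vertical above 2.9916 rad) and linear speed of each of filter1, filter2, filter3, filter4, blank, slide below 0.02 m/s); the robot touches nothing.
It fails at once if the flask is shoved more than 20 mm (distance of flask from where it was at the start of the episode above 0.02 m).
It fails at once if the tip box is shoved more than 20 mm (distance of tipbox from where it was at the start of the episode above 0.02 m).
It fails at once if the bottle of cleaner is shoved more than 20 mm (distance of cleaner from where it was at the start of the episode above 0.02 m).
Of filter1, filter2, filter3, filter4 only 2 to 4 are there at a start; the rules pass over those that are not, and their reading is None.
At some moment in a run one of filter1, filter2, filter3, filter4 may be knocked a few centimetres aside while the robot is not near it.
It also fails if it takes over 210 s, if anything falls off the work surface, if the arm or the gripper's body presses on something with over 40 N, if the wrist force passes 120 N, or if a joint passes its speed limit or range.

### The arm

A 6-joint arm with a two-finger parallel gripper is mounted at the origin on the work surface. World frame = base frame: x ahead of the robot, y to its left, z up, the work surface at z = 0. Lengths are in mm, angles in rad, forces in N, time in s.
With the tool pointing down it reaches from about 350 to 775 mm from the base axis. Payload 7.3 kg.
Tool frame: the origin (TCP) lies midway between the tips of the shut fingers; the grasp point (between the pads) lies 19 mm behind it; z points along the fingers, y is the direction in which the jaws open and shut (so a half turn about z gives the same grasp; the last joint's range is limited). The gripper opens to 92 mm and grips with 3 to 60 N. Pads are 19 mm wide; open, the fingers measure 130 mm over their backs; the gripper's body (75 mm by 190 mm) begins 47 mm behind the grasp point.
Start: joints at [-1.414, 0.342, 1.524, -0, 1.275, -0.146], TCP at [156.574, -501.128, 226.741] pointing down, gripper open.
Joint ranges: [-2.53, 2.53], [-0.77, 2.02], [0.04, 2.7], [-1, 4.14], [0.28, 2.66], [-3.11, 3.11]. Speed limits (rad/s): [2.57, 2.57, 3.14, 3.14, 3.14, 3.14].

### API

Orientations are given as [roll, pitch, yaw] about the fixed x, y, z axes, in that order (R = Rz(yaw) Ry(pitch) Rx(roll)).
In Python, from plant import sensors, imaging, ticket gives the robot as it stands. The module is installed in compiled form; this text tells all that it offers.
- The arm moves only by the tool arm_command, never from a script. Its argument "increments" is one flat list of numbers, 5 for each row, row after row: the closure, from 0 (fully open) to 1 (shut), then the shift along the tool's x, y, z in mm, then the turn about the tool's z in degrees. In form: [hand, dx, dy, dz, spin, hand, dx, dy, dz, spin, ...]. A call has 1 to 20 rows; each row is the pose to reach, as a shift and turn from the pose commanded when the call began, along the tool's axes at that moment; what a row does not reach only later rows make up. A row lasts 1/8 s, in which the tool goes at most 62.5 mm and 10.7 degrees, less where a joint would pass 70% of its speed; a pose out of reach is approached as far as the arm can. A call with a gripper value outside its range is refused whole. The fingers move at their own pace and stop on an object; the grip force is fixed at half the most. Time passes only in rows, so rows that repeat a pose let the fingers close. It gives the time, the measured TCP pose, the force and the opening at its end, in the units of the state.
- sensors.get_obs(): the state, without advancing time (a new reading comes with each control period).
- imaging.capture(name): name is "side" or "top"; returns the picture (400x640x3 uint8, blue, green, red); there is no depth.
- imaging.calibration(name): a dict with "fx", "fy", "cx", "cy" (pixels), "world_to_cam" (4x4, takes a point from world to camera coordinates). Camera axes: x right, y down, z forward; pixel columns grow to the right and rows downward; lengths in mm; the calibration is good to about 2 mm. A picture is of the moment at which its call begins. calibration takes no time and is no camera call.
- ticket.close_job(): hands the job in, once; it reports no verdict.
The state is a dict: "time": time; "joint_positions": joint angles; "dq": joint speeds; "tau": joint torques, N m; "tool_pos": TCP position; "tcp_rot": TCP orientation; "contact_force": force on the tool from outside, world axes, zero at the start; "moment": the same for the moment, N m; "grip_width": finger opening in mm.
Only numpy, scipy, OpenCV 4.12 (cv2) and the standard library are available. Lean on these libraries where they do the work, as an engineer would, in place of code of your own. Each camera call takes 0.05 s, during which the arm holds its last target. There are 200 camera calls.

## Working session

There is one attempt and no reset: what is moved stays moved. The work goes in short steps, Python scripts to look and compute and a tool call to move; the robot and the scene stay as the last step left them, time stands still between calls to the robot, and variables do not carry over. Pictures are saved under pics/ and viewed, about 12 in all and at most 16, crops included, and the job is handed in when it is done.

Besides the shell and the picture viewer there is one more tool, called after "Call:" as name(argument=value, ...), one argument or row to a line, values as JSON. arm_command: Moves the arm, as the interface text tells. Its arguments: {"type":"object","properties":{"increments":{"type":"array","items":{"type":"number"}}},"required":["increments"]}

```bash
mkdir -p pics; ls
python3 - <<'E'
from plant import sensors, imaging
import cv2, numpy as np
o=sensors.get_obs()
for k,v in o.items(): print(k,np.round(v,3))
for n in("top","side"):
    cv2.imwrite(f"pics/{n}0.png",imaging.capture(n)); c=imaging.calibration(n); print(n,{k:np.round(v,3).tolist() for k,v in c.items()})
E
```

```text
pics
time 0.0
joint_positions [-1.414  0.343  1.525 -0.     1.275 -0.146]
dq [ 0.001  0.001 -0.002  0.001 -0.002 -0.002]
tau [-1.0000e-03 -4.3125e+01 -2.4422e+01  7.1000e-02  5.6000e-02 -0.0000e+00]
tool_pos [ 156.504 -500.71   226.047]
tcp_rot [-3.14  -0.     0.303]
contact_force [0.077 0.257 0.498]
moment [ 0.049 -0.012  0.019]
grip_width 91.759
top {'fx': 368.189, 'fy': 368.189, 'cx': 319.583, 'cy': 194.688, 'world_to_cam': [[0.016, -1.0, 0.004, -45.75], [-0.989, -0.017, -0.147, 624.64], [0.147, -0.001, -0.989, 1170.823], [0.0, 0.0, 0.0, 1.0]]}
side {'fx': 414.454, 'fy': 414.454, 'cx': 320.209, 'cy': 194.049, 'world_to_cam': [[0.989, -0.143, 0.022, -589.835], [-0.054, -0.506, -0.861, 60.486], [0.134, 0.851, -0.508, 1307.882], [0.0, 0.0, 0.0, 1.0]]}
```

View pics/top0.png

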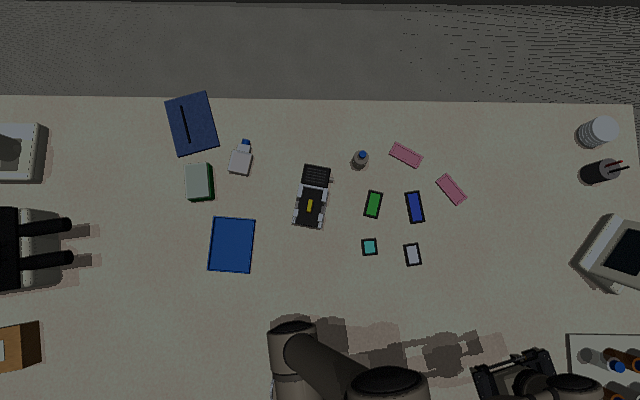

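View pics/side0.png

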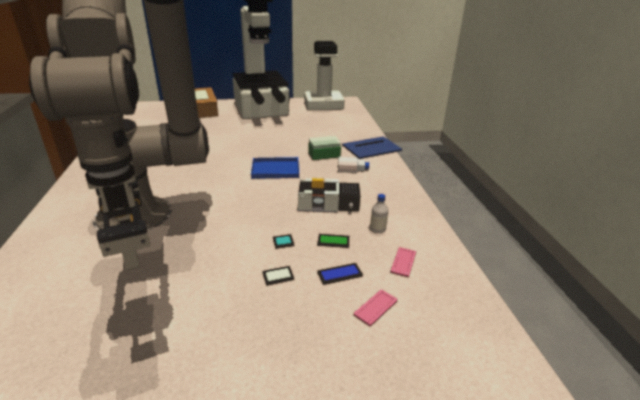

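Top view: teal filter (370,247), white (412,254), green (373,204) and blue (415,207), so all four are present. The well with the yellow fin is at (310,205), the tray at (231,245), the flask at (240,158), the tip box at (199,182) and the bottle at (360,160). The look-alikes are two pink plates at (406,155) and (451,189) and a navy tray-like item at (192,124). The blue-paned black frame is filter4 and the bright open box is the tray.

```bash
cat > h.py <<'E'
from plant import sensors, imaging
import cv2, numpy as np
def avg(n,k=3): return np.mean([imaging.capture(n).astype(float) for _ in range(k)],0).astype(np.uint8)
def ray(n,uv):
    c=imaging.calibration(n); T=np.array(c["world_to_cam"]); R=T[:3,:3]
    d=R.T@np.array([(uv[0]-c["cx"])/c["fx"],(uv[1]-c["cy"])/c["fy"],1]); return -R.T@T[:3,3],d
def plane(n,uv,z):
    o,d=ray(n,uv); return (o+d*(z-o[2])/d[2])[:2]
def proj(n,p):
    c=imaging.calibration(n); q=(np.array(c["world_to_cam"])@np.append(p,1))[:3]
    return np.array([c["fx"]*q[0]/q[2]+c["cx"],c["fy"]*q[1]/q[2]+c["cy"]])
def blobs(mask,n,z,amin=15):
    out=[]
    cs,_=cv2.findContours(mask.astype(np.uint8),cv2.RETR_EXTERNAL,cv2.CHAIN_APPROX_NONE)
    for c in cs:
        m=np.zeros(mask.shape,np.uint8); cv2.drawContours(m,[c],-1,1,-1); m&=mask.astype(np.uint8)
        v,u=np.nonzero(m)
        if len(u)<amin: continue
        P=np.array([plane(n,(a,b),z) for a,b in zip(u,v)]); ctr=P.mean(0)
        # edges of the blob on the plane: rectangle via half-pixel grown contour
        r=cv2.minAreaRect(P.astype(np.float32)); w,V=np.linalg.eigh(np.cov(P.T)); a=np.degrees(np.arctan2(V[1,1],V[0,1]))
        out.append(dict(px=(u.mean().round(1),v.mean().round(1)),n=len(u),xy=ctr.round(1),ang=round((a+90)%180-90,1),size=np.sqrt(12*w[::-1]).round(1)))
    return out
def hsv(im): return cv2.cvtColor(im,cv2.COLOR_BGR2HSV)
def rng(im,lo,hi): return cv2.inRange(hsv(im),np.array(lo),np.array(hi))>0
def near(bl,px,r=25): return [b for b in bl if np.hypot(b["px"][0]-px[0],b["px"][1]-px[1])<r]
E
python3 - <<'E'
from h import *
t=avg("top");s=avg("side")
cv2.imwrite("t.png",t);cv2.imwrite("s.png",s)
for n,im,pts in(("top",t,dict(teal=(370,247),white=(412,254),green=(373,204),blue=(415,207),fin=(310,206),tray=(231,245),well=(318,206),lamp=(316,175),bench=(340,260),black=(380,215))),("side",s,dict(teal=(284,241),white=(278,275),green=(334,240),blue=(340,274),fin=(318,183),bench=(300,300)))):
    for k,(u,v) in pts.items(): print(n,k,hsv(im)[v,u])
a=cv2.resize(t[150:270,190:440],None,fx=3.2,fy=3.2,interpolation=cv2.INTER_CUBIC);b=cv2.resize(s[150:300,240:420],None,fx=3,fy=3,interpolation=cv2.INTER_CUBIC)
cv2.imwrite("pics/topc.png",cv2.convertScaleAbs(a,alpha=1.8));cv2.imwrite("pics/sidec.png",b)
E
```

```text
top teal [ 89 139 117]
top white [106  27 125]
top green [ 62 162  99]
top blue [114 180 112]
top fin [ 30 198 121]
top tray [109 196  99]
top well [30 12 21]
top lamp [120  14  36]
top bench [ 20  27 112]
top black [ 20  27 114]
side teal [ 87 154 174]
side white [ 31  28 216]
side green [ 59 168 144]
side blue [117 170 169]
side fin [ 18 197 124]
side bench [ 16  52 214]
```

View pics/topc.png

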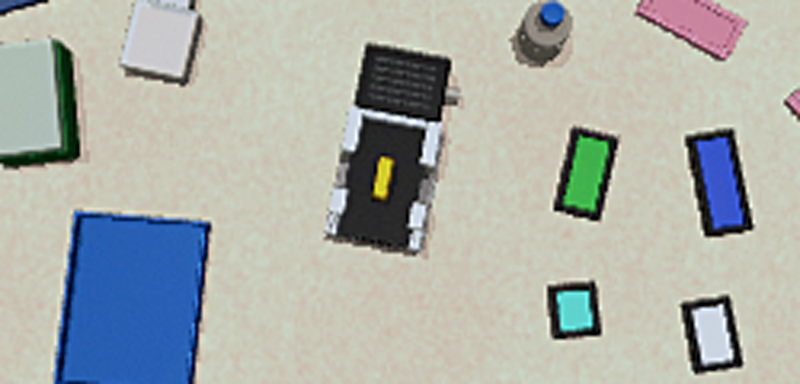

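Run:
```python
from h import *
t=cv2.imread("t.png");s=cv2.imread("s.png")
K=4
def rects(n,im,mask_fn,box,z,amin):
    u0,v0,u1,v1=box; c=cv2.resize(im[v0:v1,u0:u1],None,fx=K,fy=K,interpolation=cv2.INTER_CUBIC)
    m=mask_fn(c).astype(np.uint8)
    cs,_=cv2.findContours(m,cv2.RETR_EXTERNAL,cv2.CHAIN_APPROX_NONE)
    for q in cs:
        if cv2.contourArea(q)<amin*K*K: continue
        q=q[:,0,:].astype(float); uv=(q+.5)/K-.5+[u0,v0]
        P=np.array([plane(n,p,z) for p in uv]).astype(np.float32)
        r=cv2.minAreaRect(P); M=cv2.moments(P.reshape(-1,1,2)); ctr=np.array([M["m10"],M["m01"]])/M["m00"]
        b=cv2.boxPoints(r); e=[b[1]-b[0],b[2]-b[1]]; L=max(e,key=np.linalg.norm)
        a=np.degrees(np.arctan2(L[1],L[0])); a=(a+90)%180-90
        print(n,uv.mean(0).round(0),"ctr",ctr.round(1),"rect",np.round(r[0],1),np.round(sorted(r[1]),1),"ang",round(a,1))
V=lambda c:hsv(c)[...,2]
box={"top":(345,180,435,272),"side":(255,225,370,290)}
for n,im,th in(("top",t,65),("side",s,110)):
    print("frames"); rects(n,im,lambda c:(V(c)<th)|(hsv(c)[...,1]>110),box[n],10,20)
print("fin"); rects("top",t,lambda c:(hsv(c)[...,1]>120)&(V(c)>60)&(abs(hsv(c)[...,0].astype(int)-27)<12),(295,190,330,225),88.5,5)
rects("side",s,lambda c:(hsv(c)[...,1]>150)&(V(c)>60)&(abs(hsv(c)[...,0].astype(int)-22)<12),(305,170,335,200),80,5)
print("tray"); rects("top",t,lambda c:(hsv(c)[...,1]>120)&(abs(hsv(c)[...,0].astype(int)-110)<12),(200,205,270,285),22,100)
rects("side",s,lambda c:(hsv(c)[...,1]>120)&(abs(hsv(c)[...,0].astype(int)-110)<12),(240,150,310,185),22,100)
# lamp housing and slide plate darks
print("dark"); rects("top",t,lambda c:V(c)<50,(290,155,340,235),62,60)
for p in [(369,45),(450,58),(441,120),(359,107)]:
    print("lamp corner",plane("top",(p[0]/3.2+190-.4,p[1]/3.2+150-.4),62).round(1))
```

```text
frames
top [412. 254.] ctr [ 435.8 -346. ] rect [ 435.9 -345.7] [53.4 75.3] ang 10.2
top [369. 247.] ctr [ 458.6 -202.8] rect [ 458.8 -202.7] [52.9 56.8] ang 6.1
top [414. 207.] ctr [ 595.  -357.1] rect [ 594.7 -356.8] [ 53.9 111.5] ang 10.2
top [373. 204.] ctr [ 602.3 -216.1] rect [ 601.8 -216.1] [52.4 94.5] ang -13.2
frames
side [278. 275.] ctr [ 435.  -353.7] rect [ 435.2 -353.8] [55.  72.7] ang 9.4
side [339. 273.] ctr [ 593.6 -364.8] rect [ 593.8 -364.6] [ 54.8 110. ] ang 10.2
side [283. 241.] ctr [ 457.8 -210.9] rect [ 457.7 -210.9] [54.  56.2] ang -83.6
side [333. 240.] ctr [ 601.  -224.3] rect [ 600.9 -224.2] [56.6 89.1] ang -13.4
fin
top [309. 205.] ctr [585.5  -2.9] rect [585.1  -2.8] [15.  41.5] ang -8.8
side [317. 183.] ctr [583.6  -8.3] rect [583.3  -7.6] [40.2 64.6] ang 81.4
trayTraceback (most recent call last):
  File "<stdin>", line 22, in <module>
  File "<stdin>", line 11, in rects
  File "h.py", line 8, in plane
    o,d=ray(n,uv); return (o+d*(z-o[2])/d[2])[:2]
        ~~~^^^^^^
  File "h.py", line 5, in ray
    c=imaging.calibration(n); T=np.array(c["world_to_cam"]); R=T[:3,:3]
ValueError: time passes only in moves, steps and waits
```

View pics/sidec.png

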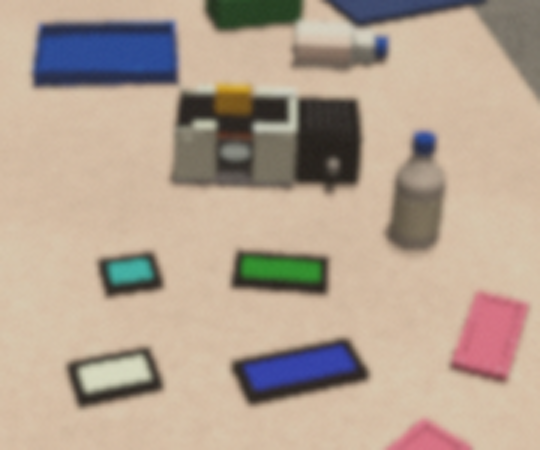

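```bash
sed -i 's/^def avg/CAL={n:imaging.calibration(n) for n in("top","side")}\ndef avg/; s/c=imaging.calibration(n)/c=CAL[n]/' h.py
cat >> h.py <<'E'
K=4
def hue(c,h,w=12,s=120): H=hsv(c); return (H[...,1]>s)&(H[...,2]>50)&(abs(H[...,0].astype(int)-h)<w)
def rects(n,im,mask_fn,box,z,amin,tag=""):
    u0,v0,u1,v1=box; c=cv2.resize(im[v0:v1,u0:u1],None,fx=K,fy=K,interpolation=cv2.INTER_CUBIC)
    cs,_=cv2.findContours(mask_fn(c).astype(np.uint8),cv2.RETR_EXTERNAL,cv2.CHAIN_APPROX_NONE)
    for q in cs:
        if cv2.contourArea(q)<amin*K*K: continue
        uv=(q[:,0,:]+.5)/K-.5+[u0,v0]
        P=np.array([plane(n,p,z) for p in uv]).astype(np.float32)
        r=cv2.minAreaRect(P); M=cv2.moments(P.reshape(-1,1,2)); ctr=np.array([M["m10"],M["m01"]])/M["m00"]
        b=cv2.boxPoints(r); L=max([b[1]-b[0],b[2]-b[1]],key=np.linalg.norm)
        a=np.degrees(np.arctan2(L[1],L[0])); a=(a+90)%180-90
        print(tag,n,uv.mean(0).round(0),"ctr",ctr.round(1),"rect",np.round(r[0],1),np.round(sorted(r[1]),1),"ang",round(a,1))
E
python3 - <<'E'
from h import *
t=cv2.imread("t.png");s=cv2.imread("s.png")
rects("top",t,lambda c:hue(c,27),(295,190,330,225),94.5,5,"fin")
rects("top",t,lambda c:hue(c,110),(200,205,270,285),22,100,"tray")
rects("side",s,lambda c:hue(c,112),(240,150,310,185),11,100,"tray")
rects("top",t,lambda c:hsv(c)[...,2]<50,(290,155,340,235),60,60,"dark")
for p in [(369,45),(450,58),(441,120),(359,107)]: print("lamp corner",plane("top",(p[0]/3.2+190-.4,p[1]/3.2+150-.4),62).round(1))
for k,w,h,b in(("teal",30,89,(355,235,385,262)),("green",60,62,(355,185,392,222)),("blue",60,114,(400,185,432,227))):
    rects("top",t,lambda c:hue(c,h,12,90),b,10,5,k)
for p in [(369,66),(355,107),(434,165),(427,201),(326,237),(421,251)]: print("c",p,plane("top",(p[0]/3.2+190-.4,p[1]/3.2+150-.4),69.5).round(1))
E
```

```text
fin top [309. 205.] ctr [584.7  -3.1] rect [584.4  -2.9] [15.7 42.4] ang -10.1
tray top [231. 245.] ctr [458.9 256.4] rect [458.6 256.3] [140.  178.5] ang -3.7
tray side [275. 167.] ctr [459.9 257.4] rect [458.5 259.4] [142.5 171.3] ang -3.1
dark top [309. 209.] ctr [581.5  -2.1] rect [581.6  -2.7] [ 95.1 129.9] ang -10.3
dark top [316. 176.] ctr [687. -21.] rect [686.8 -21.7] [68.7 92.7] ang 80.0
lamp corner [725.8  14.9]
lamp corner [713.5 -68.9]
lamp corner [648.5 -60.5]
lamp corner [660.6  23.7]
teal top [369. 247.] ctr [ 458.5 -203.4] rect [ 458.6 -203.7] [35.7 41.7] ang 6.3
green top [373. 204.] ctr [ 602.7 -216.8] rect [ 602.7 -216.6] [35.9 77.9] ang -13.2
blue top [415. 207.] ctr [ 595.5 -358.3] rect [ 595.4 -358.6] [35.7 95.8] ang 10.3
c (369, 66) [702.   14.1]
c (355, 107) [659.2  27.4]
c (434, 165) [601.  -53.9]
c (427, 201) [564.4 -47.3]
c (326, 237) [526.5  53.2]
c (421, 251) [514.1 -42.1]
```

```bash
cat > go.py <<'E'
# usage: go.py x y z yaw_deg  -> shift in tool axes from the measured pose
import sys; from plant import sensors; import numpy as np
def inc(t,o=None):
    o=o or sensors.get_obs(); p=np.array(o["tool_pos"]); y=o["tcp_rot"][2]
    d=np.array(t[:3])-p; c,s=np.cos(y),np.sin(y)
    sp=(np.degrees(y)-t[3]+180)%360-180
    return np.round([c*d[0]+s*d[1],s*d[0]-c*d[1],-d[2],sp],1)
if __name__=="__main__":
    a=list(map(float,sys.argv[1:]))
    for i in range(0,len(a),4): print(inc(a[i:i+4]))
E
python3 go.py 584.7 -3.1 150 -10.1
python3 - <<'E'
from h import *
print("bottle",plane("top",(359,168),0),"tipbox",plane("top",(199,182),68))
E
```

```text
[ 557.2 -347.6   76.6   27.4]
bottle [ 728.21144192 -170.65146999] tipbox [657.22039189 358.35785912]
```

Call:
arm_command(
  increments=[0,557,-347.5,20,27.4,0,557,-347.5,20,27.4,0,557,-347.5,20,27.4,0,557,-347.5,20,27.4,0,557,-347.5,20,27.4,0,557,-347.5,20,27.4,0,557,-347.5,20,27.4,0,557,-347.5,20,27.4,0,557,-347.5,20,27.4,0,557,-347.5,20,27.4,0,557,-347.5,20,27.4,0,557,-347.5,20,27.4,0,557,-347.5,76.5,27.4,0,557,-347.5,76.5,27.4,0,557,-347.5,76.5,27.4],
)

```text
time: 2.28
tool_pos: [585.0, -4.2, 151.8]
tcp_rot: [3.141, -0.002, -0.176]
contact_force: [0.6, 0.2, 0.9]
grip_width: 91.5
```

Call:
arm_command(
  increments=[0,0,-0.8,40,0,0,0,-0.8,79,0,0,0,-0.8,79,0,1,0,-0.8,79,0,1,0,-0.8,79,0,1,0,-0.8,79,0,1,0,-0.8,79,0,1,0,-0.8,79,0,1,0,-0.8,79,0],
)

```text
time: 3.4
tool_pos: [584.8, -2.6, 71.2]
tcp_rot: [3.141, 0.0, -0.175]
contact_force: [0.7, 0.3, -0.9]
grip_width: 36.4
```

Run:
```python
from plant import sensors; import numpy as np
for k,v in sensors.get_obs().items():
  if k in("tool_pos","tcp_rot","contact_force","moment","grip_width"):print(k,np.round(v,3))
```

```text
tool_pos [584.758  -2.559  71.201]
tcp_rot [ 3.141  0.    -0.175]
contact_force [ 0.651  0.254 -0.918]
moment [ 0.033  0.026 -0.009]
grip_width 36.401
```

Call:
arm_command(
  increments=[1,0,0,0,0,1,0,0,0,0,1,0,0,0,0,1,0,0,0,0,1,0,0,0,0],
)

```text
time: 4.03
tool_pos: [584.7, -2.5, 71.1]
tcp_rot: [3.142, 0.0, -0.175]
contact_force: [0.3, 0.4, -1.5]
grip_width: 13.7
```

Call:
arm_command(
  increments=[1,-5,0,0,0,1,-20,0,0,0,1,-35,0,0,0,1,-50,0,0,0,1,-65,0,0,0,1,-80,0,0,0,1,-95,0,0,0,1,-110,0,0,0,1,-110,0,0,0,1,-110,0,0,0],
)

```text
time: 5.28
tool_pos: [477.0, 16.5, 71.4]
tcp_rot: [3.142, -0.001, -0.176]
contact_force: [0.6, -0.1, -1.0]
grip_width: 14.0
```

Call:
arm_command(
  increments=[1,0,0,-25,0,1,0,0,-25,0,1,-30,0,-25,0,1,-60,0,-25,0,1,-60,0,0,0,1,-60,0,25,0,1,-60,0,45,0,1,-60,0,55,0,1,-60,0,55,0,1,-60,0,55.5,0,1,-60,0,55.5,0],
)

```text
time: 6.65
tool_pos: [417.7, 27.1, 16.0]
tcp_rot: [3.142, -0.001, -0.175]
contact_force: [-0.5, 0.3, -1.0]
grip_width: 13.6
```

Call:
arm_command(
  increments=[0,0,0,0,0,0,0,0,0,0,0,0,0,-5,0,0,0,0,-60,0,0,0,0,-100,0,0,60,0,-114,0,0,120,0,-114,0,0,173,0,-114,0,0,173,0,-114,0,0,173,0,-80,0,0,173,0,-40,0,0,173,0,-32,0,0,173,0,-32,0],
)

```text
time: 8.28
tool_pos: [587.4, -3.0, 48.3]
tcp_rot: [3.141, 0.0, -0.175]
contact_force: [0.5, -0.3, 0.7]
grip_width: 91.8
```

Call:
arm_command(
  increments=[1,0,0,0,0,1,0,0,0,0,1,0,0,0,0,1,0,0,0,0,1,0,0,0,0,1,0,0,0,0,1,0,0,0,0,1,0,0,0,0],
)

```text
time: 9.28
tool_pos: [587.7, -3.1, 47.8]
tcp_rot: [3.142, -0.0, -0.175]
contact_force: [-1.5, 0.4, 2.2]
grip_width: 50.1
```

Call:
arm_command(
  increments=[1,0,0,-20,0,1,0,0,-50,0,1,0,0,-80,0,1,-40,-50,-80,-2,1,-70,-100,-80,-3,1,-105,-150,-80,-6.3,1,-140,-200,-80,-6.3,1,-172,-233,-80,-6.3,1,-172,-233,-40,-6.3,1,-172,-233,0,-6.3,1,-172,-233,20,-6.3,1,-172,-233,35,-6.3,1,-172,-233,39.5,-6.3,1,-172,-233,39.5,-6.3],
)

```text
time: 11.02
tool_pos: [459.3, 256.4, 8.4]
tcp_rot: [-3.142, -0.0, -0.066]
contact_force: [0.3, -0.0, -1.5]
grip_width: 49.6
```

Open partly (about 60 mm), lift, and go clear so I can look.

Call:
arm_command(
  increments=[0.35,0,0,0,0,0.35,0,0,0,0,0.35,0,0,0,0,0.35,0,0,-30,0,0.35,0,0,-80,0,0,0,0,-140,0,0,-40,-40,-160,0,0,-40,-40,-160,0],
)

```text
time: 12.02
tool_pos: [420.6, 301.2, 170.5]
tcp_rot: [-3.139, -0.003, -0.062]
contact_force: [-0.0, 0.1, 0.1]
grip_width: 85.3
```

```bash
cat > look.py <<'E'
from h import *
import sys
t=avg("top");s=avg("side");cv2.imwrite("t.png",t);cv2.imwrite("s.png",s)
tag=sys.argv[1]
a=cv2.resize(t[150:270,190:440],None,fx=3.2,fy=3.2,interpolation=cv2.INTER_CUBIC)
cv2.imwrite(f"pics/t{tag}.png",cv2.convertScaleAbs(a,alpha=1.8))
cv2.imwrite(f"pics/s{tag}.png",cv2.resize(s[150:300,240:420],None,fx=3,fy=3,interpolation=cv2.INTER_CUBIC))
V=lambda c:hsv(c)[...,2]
for k,h,b in(("teal",89,(355,225,390,270)),("green",62,(350,185,395,225)),("blue",114,(395,185,440,230))): rects("top",t,lambda c:hue(c,h,12,90),b,10,5,k)
rects("top",t,lambda c:(V(c)<65)|(hsv(c)[...,1]>110),(345,180,440,272),10,20,"frame")
E
python3 look.py 1
python3 - <<'E'
from h import *
t=cv2.imread("t.png")
rects("top",t,lambda c:hue(c,12,9,110),(195,200,275,290),14,20,"orange")
rects("top",t,lambda c:hue(c,27,6),(290,180,340,290),38,5,"fin")
E
```

```text
teal top [369. 247.] ctr [ 458.6 -203.4] rect [ 458.5 -203.8] [35.7 42.7] ang 6.0
green top [373. 204.] ctr [ 602.7 -216.7] rect [ 602.7 -216.6] [36.1 77.9] ang -13.2
blue top [415. 207.] ctr [ 595.5 -358.2] rect [ 595.1 -358.6] [35.8 96.3] ang 10.5
frame top [412. 254.] ctr [ 435.8 -346. ] rect [ 435.9 -345.8] [53.3 75.1] ang 10.2
frame top [369. 247.] ctr [ 458.5 -202.8] rect [ 458.7 -202.9] [52.8 56.5] ang 6.6
frame top [414. 207.] ctr [ 595.  -357.1] rect [ 594.6 -357. ] [ 53.4 111.4] ang 10.1
frame top [373. 204.] ctr [ 602.2 -216.2] rect [ 601.8 -216. ] [52.2 94. ] ang -13.2
orange top [233. 243.] ctr [465.  250.8] rect [459.6 253.9] [ 50.6 109. ] ang -3.6
fin top [300. 258.] ctr [417.5  25.3] rect [418.1  25.5] [15.2 41.5] ang -10.1
```

View pics/t1.png

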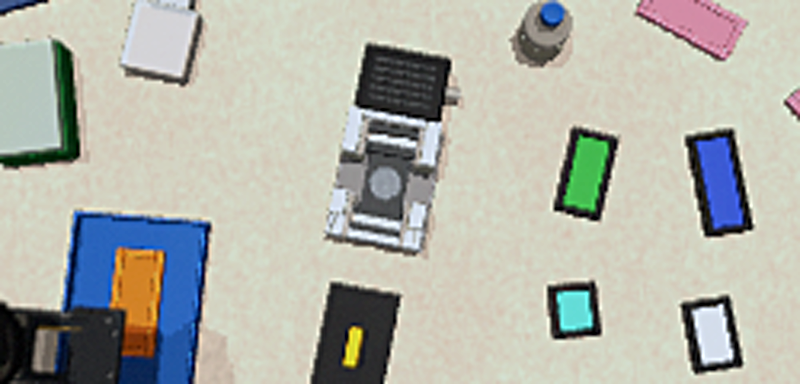

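```bash
python3 go.py 458.6 -202.4 150 6.3  458.6 -202.4 2.8 6.3
```

```text
[ 69.9 496.9  17.3 -10.1]
[ 69.9 496.9 164.5 -10.1]
```

Call:
arm_command(
  increments=[0,70,497,15,-10,0,70,497,15,-10,0,70,497,15,-10,0,70,497,15,-10,0,70,497,15,-10,0,70,497,15,-10,0,70,497,15,-10,0,70,497,15,-10,0,70,497,15,-10,0,70,497,15,-10,0,70,497,80,-10,0,70,497,100,-10,0,70,497,100,-10,0,70,497,100,-10],
)

```text
time: 14.08
tool_pos: [459.8, -201.1, 69.3]
tcp_rot: [3.141, -0.001, 0.11]
contact_force: [0.6, -0.0, -0.1]
grip_width: 91.5
```

```bash
python3 go.py 458.6 -202.4 2.8 6.3
```

```text
[-1.4  1.2 66.5  0. ]
```

Call:
arm_command(
  increments=[0,-1.4,1.2,35,0,0,-1.4,1.2,60,0,0,-1.4,1.2,66.2,0,0,-1.4,1.2,66.2,0,1,-1.4,1.2,66.2,0,1,-1.4,1.2,66.2,0,1,-1.4,1.2,66.2,0,1,-1.4,1.2,66.2,0,1,-1.4,1.2,66.2,0,1,-1.4,1.2,66.2,0,1,-1.4,1.2,66.2,0,1,-1.4,1.2,66.2,0],
)

```text
time: 15.58
tool_pos: [457.8, -203.0, 2.1]
tcp_rot: [3.141, -0.0, 0.109]
contact_force: [-0.4, 0.1, 2.6]
grip_width: 49.7
```

```bash
python3 go.py 588.2 -3.1 140 -10.1 588.2 -3.1 14.8 -10.1
```

```text
[ 151.4 -184.5 -137.9   16.3]
[ 151.4 -184.5  -12.7   16.3]
```

Call:
arm_command(
  increments=[1,0,0,-40,0,1,0,0,-90,4,1,40,-45,-110,8,1,75,-90,-110,12,1,110,-140,-110,16.3,1,150.7,-184.5,-110,16.3,1,150.7,-184.5,-110,16.3,1,150.7,-184.5,-100,16.3,1,150.7,-184.5,-80,16.3,1,150.7,-184.5,-80,16.3,1,150.7,-184.5,-80,16.3],
)

```text
time: 16.95
tool_pos: [587.4, -4.1, 82.2]
tcp_rot: [3.141, -0.0, -0.177]
contact_force: [-0.5, -0.2, -1.1]
grip_width: 49.3
```

```bash
cat > well.py <<'E'
from plant import sensors; import numpy as np
p=np.array(sensors.get_obs()["tool_pos"]); a=np.radians(-10.1); d=p[:2]-[588.1,-3.1]
print("tool in well x,y,z",np.round([np.cos(a)*d[0]+np.sin(a)*d[1],-np.sin(a)*d[0]+np.cos(a)*d[1],p[2]],1),"yaw",np.degrees(sensors.get_obs()["tcp_rot"][2]).round(2), "F",np.round(sensors.get_obs()["contact_force"],1))
E
python3 well.py
```

```text
tool in well x,y,z [-0.5 -1.2 82.2] yaw -10.14 F [-0.5 -0.2 -1.1]
```

Call:
arm_command(
  increments=[1,0,-1.1,10,0,1,0,-1.1,25,0,1,0,-1.1,38,0,1,0,-1.1,48,0,1,0,-1.1,56,0,1,0,-1.1,62,0,1,0,-1.1,65,0,1,0,-1.1,66.5,0,1,0,-1.1,66.5,0],
)

```text
time: 18.08
tool_pos: [587.8, -2.1, 15.6]
tcp_rot: [3.142, -0.0, -0.175]
contact_force: [-0.4, -0.2, -1.1]
grip_width: 49.3
```

```bash
python3 well.py
```

```text
tool in well x,y,z [-0.5  0.9 15.6] yaw -10.05 F [-0.4 -0.2 -1.1]
```

Call:
arm_command(
  increments=[1,0,0,1,0,0,0,0,1,0,0,0,0,1,0,0,0,0,1,0,0,0,0,-20,0,0,0,0,-60,0,0,0,0,-100,0,0,-50,40,-110,0,0,-85,80,-110,-5,0,-120,120,-110,-10,0,-160,160,-110,-15,0,-200,200,-110,-20,0,-200,240,-110,-20,0,-200,240,-110,-20],
)

```text
time: 19.82
tool_pos: [348.7, -205.7, 126.0]
tcp_rot: [3.14, -0.001, 0.17]
contact_force: [-0.6, -0.2, -0.4]
grip_width: 91.5
```

```bash
python3 look.py 2; python3 go.py 435.9 -345 60 10.2
python3 - <<'E'
from h import *
t=cv2.imread("t.png")
rects("top",t,lambda c:hue(c,89,12,60),(290,180,335,235),22,2,"teal in well")
V=lambda c:hsv(c)[...,2]
rects("top",t,lambda c:(hsv(c)[...,0]>95)&(hsv(c)[...,1]>18)&(V(c)>90),(398,238,428,270),10,5,"whitepane")
E
```

```text
green top [373. 204.] ctr [ 602.7 -216.7] rect [ 602.7 -216.6] [35.9 77.9] ang -13.2
blue top [415. 207.] ctr [ 595.4 -358.3] rect [ 595.4 -358.6] [35.7 95.8] ang 10.3
frame top [395. 269.] ctr [ 387.6 -282.1] rect [ 392.1 -287.4] [ 26.8 127.4] ang -89.1
frame top [412. 254.] ctr [ 435.9 -346.1] rect [ 435.9 -345.7] [53.4 75.1] ang 10.2
frame top [414. 207.] ctr [ 595.  -357.1] rect [ 594.6 -357. ] [ 53.4 111.4] ang 10.2
frame top [373. 204.] ctr [ 602.3 -216.2] rect [ 601.9 -216. ] [52.2 94.3] ang -13.2
[ 60.6 155.4  65.4  -0.2]
teal in well top [310. 207.] ctr [587.8  -3.5] rect [587.7  -3.6] [36.4 42.7] ang -9.1
whitepane top [412. 254.] ctr [ 435.9 -347.2] rect [ 436.2 -347.3] [33.6 58.4] ang 10.5
```

View pics/t2.png

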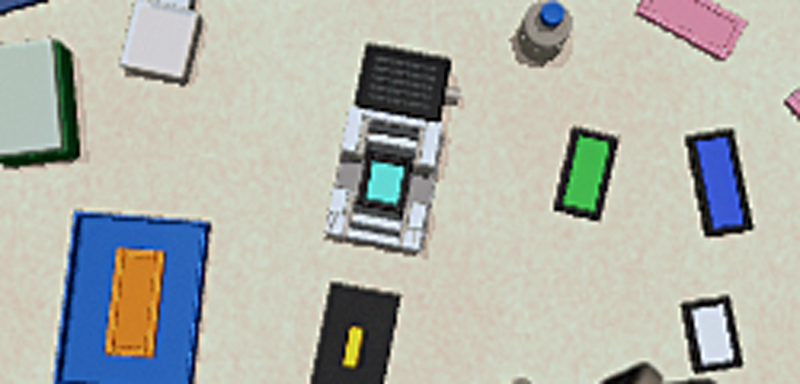

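Call:
arm_command(
  increments=[0,30,60,20,0,0,45,110,40,-0.2,0,60.5,155.5,65,-0.2,0,60.5,155.5,65,-0.2,0,60.5,155.5,65,-0.2],
)

```text
time: 20.75
tool_pos: [435.1, -344.8, 60.2]
tcp_rot: [-3.14, 0.001, 0.178]
contact_force: [-0.0, 0.2, 0.5]
grip_width: 91.7
```

```bash
python3 go.py 435.9 -345.5 2.5 10.2
```

```text
[ 0.6  0.9 57.7  0. ]
```

Call:
arm_command(
  increments=[0,0.6,0.9,30,0,0,0.6,0.9,52,0,0,0.6,0.9,57.7,0,0,0.6,0.9,57.7,0,1,0.6,0.9,57.7,0,1,0.6,0.9,57.7,0,1,0.6,0.9,57.7,0,1,0.6,0.9,57.7,0,1,0.6,0.9,57.7,0,1,0.6,0.9,57.7,0,1,0.6,0.9,57.7,0,1,0.6,0.9,57.7,0],
)

```text
time: 22.25
tool_pos: [436.1, -347.0, 2.8]
tcp_rot: [3.142, 0.0, 0.177]
contact_force: [-0.3, -0.8, 0.6]
grip_width: 49.5
```

```bash
python3 go.py 588.1 -3.1 92 -10.1
```

```text
[ 210.3 -311.7  -89.2   20.3]
```

Call:
arm_command(
  increments=[1,0,0,-40,0,1,0,0,-90,4,1,30,-45,-110,8,1,60,-90,-110,12,1,95,-140,-110,16,1,130,-190,-110,20.3,1,165,-240,-110,20.3,1,190,-280,-110,20.3,1,210.3,-311.7,-110,20.3,1,210.3,-311.7,-100,20.3,1,210.3,-311.7,-89,20.3,1,210.3,-311.7,-89,20.3,1,210.3,-311.7,-89,20.3],
)

```text
time: 23.88
tool_pos: [588.0, -4.1, 91.8]
tcp_rot: [3.141, 0.0, -0.179]
contact_force: [-0.8, -0.8, -0.8]
grip_width: 49.2
```

```bash
python3 well.py
```

```text
tool in well x,y,z [ 0.1 -1.  91.8] yaw -10.24 F [-0.8 -0.8 -0.8]
```

Call:
arm_command(
  increments=[1,-0.2,-1.1,15,0,1,-0.2,-1.1,30,0,1,-0.2,-1.1,42,0,1,-0.2,-1.1,52,0,1,-0.2,-1.1,59,0,1,-0.2,-1.1,63,0,1,-0.2,-1.1,65,0,1,-0.2,-1.1,65,0],
)

```text
time: 24.88
tool_pos: [588.3, -2.0, 27.0]
tcp_rot: [3.142, -0.0, -0.177]
contact_force: [-0.5, 0.2, -0.8]
grip_width: 49.6
```

```bash
python3 well.py
```

```text
tool in well x,y,z [ 0.   1.1 27. ] yaw -10.15 F [-0.5  0.2 -0.8]
```

Call:
arm_command(
  increments=[1,0,0,1,0,0,0,0,1,0,0,0,0,1,0,0,0,0,1,0,0,0,0,-20,0,0,0,0,-60,0,0,0,0,-90,0,0,-30,50,-100,0,0,-70,90,-100,0,0,-110,130,-100,3,0,-130,165,-100,3,0,-130,165,-100,3,0,-130,165,-100,3],
)

```text
time: 26.5
tool_pos: [431.6, -141.5, 127.1]
tcp_rot: [3.142, -0.001, -0.23]
contact_force: [0.2, 0.6, 0.6]
grip_width: 91.9
```

```bash
python3 look.py 3; python3 go.py 602.4 -216 60 -13.2
python3 - <<'E'
from h import *
t=cv2.imread("t.png")
V=lambda c:hsv(c)[...,2]
rects("top",t,lambda c:(hsv(c)[...,0]>95)&(hsv(c)[...,1]>18)&(V(c)>90),(295,180,330,230),33,5,"whitepane")
E
```

```text
green top [373. 204.] ctr [ 602.7 -216.7] rect [ 602.7 -216.6] [35.9 77.9] ang -13.2
blue top [415. 207.] ctr [ 595.5 -358.3] rect [ 595.1 -358.6] [35.7 96.3] ang 10.3
frame top [370. 251.] ctr [ 446.9 -200.3] rect [ 451.5 -218. ] [149.5 192.3] ang -89.6
frame top [414. 207.] ctr [ 595.  -357.1] rect [ 594.6 -357. ] [ 53.4 111.4] ang 10.2
frame top [373. 204.] ctr [ 602.3 -216.2] rect [ 601.8 -216. ] [52.2 94. ] ang -13.2
[1.835e+02 3.450e+01 6.670e+01 1.000e-01]
whitepane top [319. 224.] ctr [527.3 -33.4] rect [528.3 -34.1] [18.  19.8] ang -7.1
whitepane top [306. 224.] ctr [529.9   7.4] rect [529.9   7.3] [ 8.9 51.7] ang 79.9
whitepane top [308. 219.] ctr [545.5   2.2] rect [545.6   2.7] [ 9. 47.] ang 80.4
whitepane top [320. 217.] ctr [552.9 -37.9] rect [552.8 -38. ] [15.2 25. ] ang -12.2
whitepane top [296. 216.] ctr [558.6  42.2] rect [555.5  41.2] [10.  47.3] ang 1.5
whitepane top [310. 206.] ctr [587.1  -2.9] rect [587.3  -3. ] [34.4 58.3] ang -9.3
whitepane top [316. 194.] ctr [629.4 -23.2] rect [629.9 -21.6] [ 9.2 26.2] ang 76.1
whitepane top [324. 194.] ctr [628.9 -51.1] rect [629.1 -50.8] [15.5 45.3] ang -7.7
whitepane top [313. 187.] ctr [654.5 -13.4] rect [654.7 -12.9] [ 7.8 65.2] ang 79.5
whitepane top [300. 190.] ctr [642.6  31.2] rect [642.2  31. ] [14.7 45.9] ang -9.2
```

View pics/t3.png

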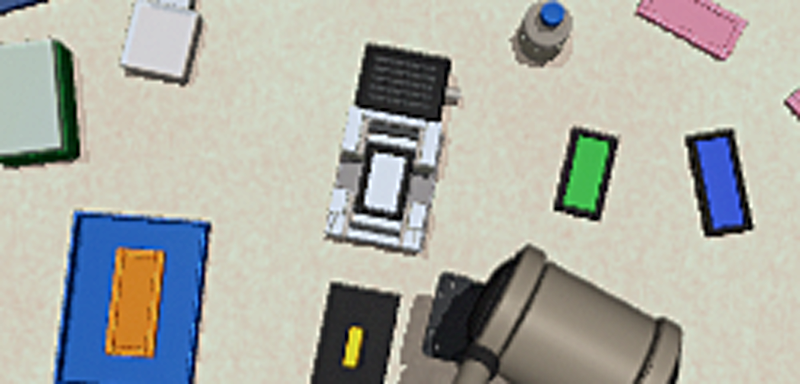

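Call:
arm_command(
  increments=[0,60,10,15,0,0,120,25,40,0,0,183.5,34.5,67,0,0,183.5,34.5,67,0,0,183.5,34.5,67,0,0,183.5,34.5,67,0],
)

```text
time: 27.55
tool_pos: [601.3, -216.3, 60.8]
tcp_rot: [3.141, -0.0, -0.229]
contact_force: [-0.5, 0.8, 0.8]
grip_width: 91.6
```

```bash
python3 go.py 602.5 -216.3 2.6 -13.2
```

```text
[ 1.1 -0.2 58.2  0.1]
```

Call:
arm_command(
  increments=[0,1,0,30,0,0,1,0,52,0,0,1,0,58.2,0,0,1,0,58.2,0,1,1,0,58.2,0,1,1,0,58.2,0,1,1,0,58.2,0,1,1,0,58.2,0,1,1,0,58.2,0,1,1,0,58.2,0,1,1,0,58.2,0,1,1,0,58.2,0],
)

```text
time: 29.05
tool_pos: [603.0, -217.1, 1.7]
tcp_rot: [3.142, -0.0, -0.23]
contact_force: [-0.5, 0.2, 0.6]
grip_width: 49.9
```

```bash
python3 go.py 588.1 -3.1 100 -10.1
```

```text
[ -63.2 -205.   -98.3   -3.1]
```

Call:
arm_command(
  increments=[1,0,0,-40,0,1,0,0,-90,0,1,-15,-50,-115,-3,1,-30,-100,-115,-3,1,-50,-155,-115,-3,1,-62.6,-205,-115,-3,1,-62.6,-205,-105,-3,1,-62.6,-205,-98,-3,1,-62.6,-205,-98,-3,1,-62.6,-205,-98,-3],
)

```text
time: 30.3
tool_pos: [588.8, -4.5, 99.5]
tcp_rot: [3.141, -0.0, -0.179]
contact_force: [-0.0, 0.5, -0.6]
grip_width: 49.5
```

```bash
python3 well.py
```

```text
tool in well x,y,z [ 0.9 -1.2 99.5] yaw -10.25 F [-0.   0.5 -0.6]
```

Call:
arm_command(
  increments=[1,-0.4,-0.7,15,0,1,-0.4,-0.7,30,0,1,-0.4,-0.7,42,0,1,-0.4,-0.7,52,0,1,-0.4,-0.7,58,0,1,-0.4,-0.7,61.5,0,1,-0.4,-0.7,61.5,0,1,-0.4,-0.7,61.5,0],
)

```text
time: 31.3
tool_pos: [588.6, -2.5, 38.5]
tcp_rot: [3.142, -0.001, -0.177]
contact_force: [-0.3, 0.9, -1.4]
grip_width: 49.8
```

```bash
python3 well.py
```

```text
tool in well x,y,z [ 0.4  0.7 38.5] yaw -10.15 F [-0.3  0.9 -1.4]
```

Call:
arm_command(
  increments=[1,0,0,1.5,0,0,0,0,1.5,0,0,0,0,1.5,0,0,0,0,1.5,0,0,0,0,-20,0,0,0,0,-60,0,0,0,0,-90,0,0,-30,50,-100,0,0,-60,100,-100,-5,0,-80,150,-100,-10,0,-110,200,-100,-20,0,-110,250,-100,-20,0,-110,290,-100,-20,0,-110,290,-100,-20],
)

```text
time: 33.05
tool_pos: [428.4, -271.1, 138.2]
tcp_rot: [3.14, -0.0, 0.168]
contact_force: [0.3, 1.2, -0.4]
grip_width: 91.5
```

```bash
python3 look.py 4; python3 go.py 595.2 -357.3 60 10.2
python3 - <<'E'
from h import *
t=cv2.imread("t.png")
rects("top",t,lambda c:hue(c,62,12,90),(295,180,330,230),44,5,"green in well")
E
```

```text
blue top [415. 207.] ctr [ 595.5 -358.2] rect [ 595.1 -358.3] [35.9 96.3] ang 10.0
frame top [406. 252.] ctr [ 435.7 -298.3] rect [ 429.2 -324.8] [138.1 246.1] ang -65.2
frame top [414. 207.] ctr [ 595.  -357.2] rect [ 594.6 -357.1] [ 53.4 111.4] ang 10.2
[148.  117.2  78.2  -0.3]
green in well top [310. 206.] ctr [587.8  -3.5] rect [587.9  -3.9] [36.3 77.9] ang -9.8
```

View pics/t4.png

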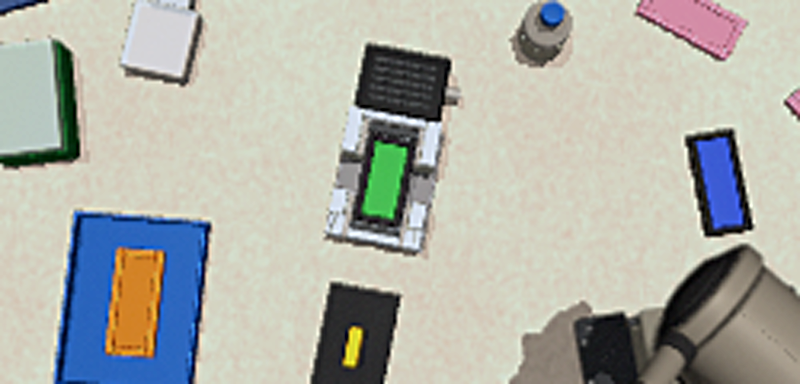

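Green is seated: its pane at (310,206) reads (587.8, -3.5). Blue is unmoved at (415,207), a blue pane in a black frame, so not one of the pink plates.

Call:
arm_command(
  increments=[0,40,30,15,0,0,90,70,45,0,0,148,117,78,0,0,148,117,78,0,0,148,117,78,0,0,148,117,78,0],
)

```text
time: 34.1
tool_pos: [594.4, -357.5, 60.5]
tcp_rot: [-3.141, 0.0, 0.173]
contact_force: [0.8, 0.2, 0.6]
grip_width: 91.9
```

```bash
python3 go.py 595.2 -357.3 2.6 10.2
```

```text
[ 0.8 -0.  57.9 -0.3]
```

Call:
arm_command(
  increments=[0,0.8,0,30,-0.3,0,0.8,0,52,-0.3,0,0.8,0,57.8,-0.3,0,0.8,0,57.8,-0.3,1,0.8,0,57.8,-0.3,1,0.8,0,57.8,-0.3,1,0.8,0,57.8,-0.3,1,0.8,0,57.8,-0.3,1,0.8,0,57.8,-0.3,1,0.8,0,57.8,-0.3,1,0.8,0,57.8,-0.3,1,0.8,0,57.8,-0.3],
)

```text
time: 35.6
tool_pos: [595.6, -358.3, 2.4]
tcp_rot: [3.141, 0.0, 0.177]
contact_force: [-0.3, -0.7, -0.2]
grip_width: 49.6
```

```bash
python3 go.py 588.1 -3.1 110 -10.1
```

```text
[  55.2 -351.  -107.6   20.3]
```

Call:
arm_command(
  increments=[1,0,0,-40,0,1,0,0,-90,4,1,10,-50,-120,8,1,15,-100,-120,12,1,25,-150,-120,16,1,35,-205,-120,20.3,1,42,-255,-120,20.3,1,50,-305,-120,20.3,1,55.4,-351,-120,20.3,1,55.4,-351,-107,20.3,1,55.4,-351,-107,20.3,1,55.4,-351,-107,20.3,1,55.4,-351,-107,20.3],
)

```text
time: 37.22
tool_pos: [588.5, -4.2, 109.5]
tcp_rot: [3.141, -0.001, -0.179]
contact_force: [0.4, -0.4, 0.1]
grip_width: 49.7
```

```bash
python3 well.py
```

```text
tool in well x,y,z [  0.6  -1.  109.5] yaw -10.24 F [ 0.4 -0.4  0.1]
```

Call:
arm_command(
  increments=[1,-0.4,-0.7,15,0,1,-0.4,-0.7,30,0,1,-0.4,-0.7,42,0,1,-0.4,-0.7,51,0,1,-0.4,-0.7,57,0,1,-0.4,-0.7,60,0,1,-0.4,-0.7,60,0,1,-0.4,-0.7,60,0],
)

```text
time: 38.22
tool_pos: [588.3, -2.3, 49.7]
tcp_rot: [3.142, -0.001, -0.177]
contact_force: [-0.2, 0.5, -1.0]
grip_width: 49.7
```

```bash
python3 well.py
```

```text
tool in well x,y,z [ 0.   0.8 49.7] yaw -10.15 F [-0.2  0.5 -1. ]
```

Call:
arm_command(
  increments=[1,0,0,1.5,0,0,0,0,1.5,0,0,0,0,1.5,0,0,0,0,1.5,0,0,0,0,-20,0,0,0,0,-60,0,0,-60,0,-70,0,0,-120,0,-70,0,0,-173,0,-70,0,0,-173,0,-70,0,0,-173,0,-70,0],
)

```text
time: 39.6
tool_pos: [419.0, 28.0, 119.9]
tcp_rot: [-3.142, -0.003, -0.177]
contact_force: [0.3, -0.1, 0.9]
grip_width: 91.8
```

```bash
python3 look.py 5; python3 go.py 417.7 27.1 15.5 -10.05
python3 - <<'E'
from h import *
t=cv2.imread("t.png")
rects("top",t,lambda c:hue(c,114,12,90),(295,180,330,230),55,5,"blue in well")
E
```

```text
[-4.000e-01  1.000e+00  1.036e+02 -1.000e-01]
blue in well top [310. 206.] ctr [587.5  -3.6] rect [587.2  -3.4] [36.1 96.8] ang -10.3
```

View pics/t5.png

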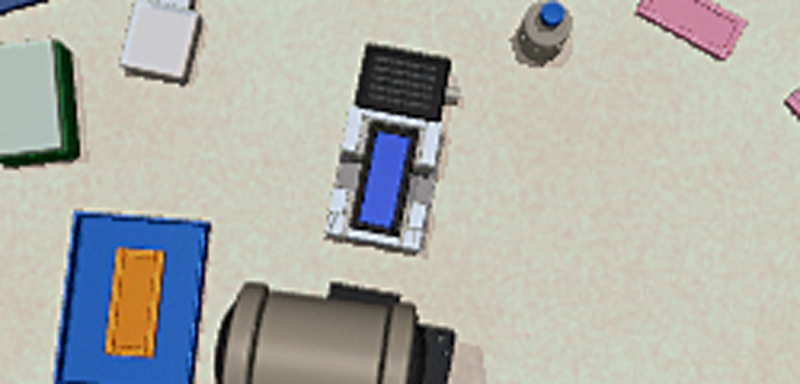

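View pics/s5.png

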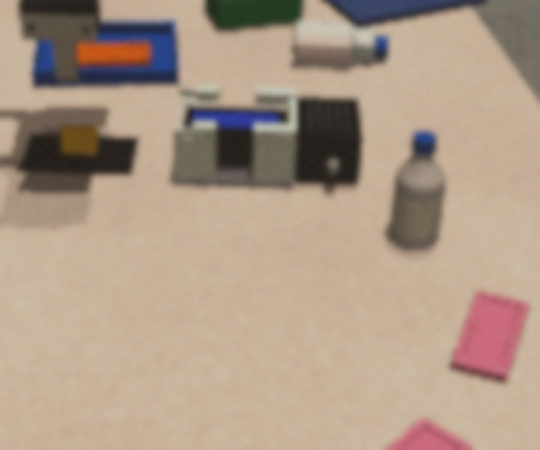

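The blue filter sits level inside the well: the pane is at (310,206) in the top view and below the lips in the side view. The dust slide and the blank are where I left them. Next I regrasp the slide.

Call:
arm_command(
  increments=[0,-0.8,0.8,50,-0.1,0,-0.8,0.8,90,-0.1,0,-0.8,0.8,103.8,-0.1,1,-0.8,0.8,103.8,-0.1,1,-0.8,0.8,103.8,-0.1,1,-0.8,0.8,103.8,-0.1,1,-0.8,0.8,103.8,-0.1,1,-0.8,0.8,103.8,-0.1,1,-0.8,0.8,103.8,-0.1,1,-0.8,0.8,103.8,-0.1,1,-0.8,0.8,103.8,-0.1,1,-0.8,0.8,103.8,-0.1,1,-0.8,0.8,103.8,-0.1,1,-0.8,0.8,103.8,-0.1],
)

```text
time: 41.65
tool_pos: [416.7, 27.5, 15.5]
tcp_rot: [3.141, 0.0, -0.175]
contact_force: [0.7, 0.2, 0.3]
grip_width: 13.5
```

```bash
python3 go.py 476 16.7 72.6 -10.05
```

```text
[ 60.2   0.3 -57.1  -0. ]
```

Call:
arm_command(
  increments=[1,0,0,-40,0,1,0,0,-80,0,1,30,0,-80,0,1,59,0,-80,0,1,59,0,-80,0,1,59,0,-70,0,1,59,0,-62,0,1,59,0,-58,0,1,59,0,-58,0],
)

```text
time: 42.78
tool_pos: [474.4, 17.3, 73.1]
tcp_rot: [3.141, 0.001, -0.175]
contact_force: [0.3, -0.3, -1.7]
grip_width: 14.0
```

```bash
python3 well.py
```

```text
tool in well x,y,z [-115.5    0.2   73.1] yaw -10.05 F [ 0.3 -0.3 -1.7]
```

Call:
arm_command(
  increments=[1,5,0,0,0,1,10,0,0,0,1,15,0,0,0,1,20,0,0,0,1,25,0,0,0,1,30,0,0,0,1,36,0,0,0,1,42,0,0,0,1,42,0,0,0],
)

```text
time: 43.9
tool_pos: [516.7, 9.8, 73.5]
tcp_rot: [3.142, -0.0, -0.176]
contact_force: [-0.0, 0.3, -1.1]
grip_width: 14.1
```

```bash
python3 well.py
```

```text
tool in well x,y,z [-72.6   0.2  73.5] yaw -10.06 F [-0.   0.3 -1.1]
```

Call:
arm_command(
  increments=[1,8,0,0,0,1,16,0,0,0,1,24,0,0,0,1,32,0,0,0,1,40,0,0.3,0,1,48,0,0.5,0,1,55,0,0.5,0,1,60,0,0.5,0,1,64,0,0.5,0,1,66,0,0.5,0,1,66,0,0.5,0],
)

```text
time: 45.28
tool_pos: [581.2, -1.6, 73.0]
tcp_rot: [3.142, 0.0, -0.175]
contact_force: [0.1, -0.4, -1.5]
grip_width: 13.8
```

```bash
python3 well.py
```

```text
tool in well x,y,z [-7.   0.3 73. ] yaw -10.05 F [ 0.1 -0.4 -1.5]
```

Inch forward until the end stop shows in the force.

Call:
arm_command(
  increments=[1,1,0,0.3,0,1,2,0,0.3,0,1,2.5,0,0.3,0,1,3,0,0.3,0,1,3,0,0.3,0],
)

```text
time: 45.9
tool_pos: [583.8, -2.1, 72.6]
tcp_rot: [3.141, 0.001, -0.175]
contact_force: [-1.5, -0.1, -1.4]
grip_width: 13.7
```

```bash
python3 well.py
```

```text
tool in well x,y,z [-4.4  0.3 72.6] yaw -10.05 F [-1.5 -0.1 -1.4]
```

Call:
arm_command(
  increments=[1,0.5,0,0,0,1,1,0,0,0,1,1.5,0,0,0,1,1.5,0,0,0,1,1.5,0,0,0],
)

```text
time: 46.52
tool_pos: [583.9, -2.1, 72.3]
tcp_rot: [3.141, 0.004, -0.175]
contact_force: [-7.9, 0.2, 1.7]
grip_width: 14.1
```

```bash
python3 well.py
```

```text
tool in well x,y,z [-4.3  0.3 72.3] yaw -10.04 F [-7.9  0.2  1.7]
```

The force rose to about 8 N with no further travel, so the slide is against its stop. Next I back off, release and clear the arm.

Call:
arm_command(
  increments=[1,-1,0,0,0,0,-1,0,0,0,0,-1,0,0,0,0,-1,0,0,0,0,-1,0,0,0,0,-1,0,-30,0,0,-1,0,-80,0,0,-60,0,-100,0,0,-120,0,-100,0,0,-180,0,-100,0,0,-180,0,-100,0,0,-180,0,-100,0],
)

```text
time: 48.02
tool_pos: [409.5, 28.9, 173.4]
tcp_rot: [-3.142, -0.003, -0.175]
contact_force: [0.8, 0.3, 0.1]
grip_width: 91.9
```

```bash
python3 look.py 6
python3 - <<'E'
from h import *
t=cv2.imread("t.png")
rects("top",t,lambda c:hue(c,27),(295,190,330,225),94.5,5,"fin")
rects("top",t,lambda c:hue(c,12,9,110),(195,200,275,290),14,20,"orange")
E
```

```text
fin top [309. 205.] ctr [584.4  -3.8] rect [584.2  -3.8] [15.3 42.6] ang -9.6
orange top [232. 244.] ctr [459.3 254. ] rect [459.3 253.9] [ 50.6 109.4] ang -3.7
```

View pics/t6.png

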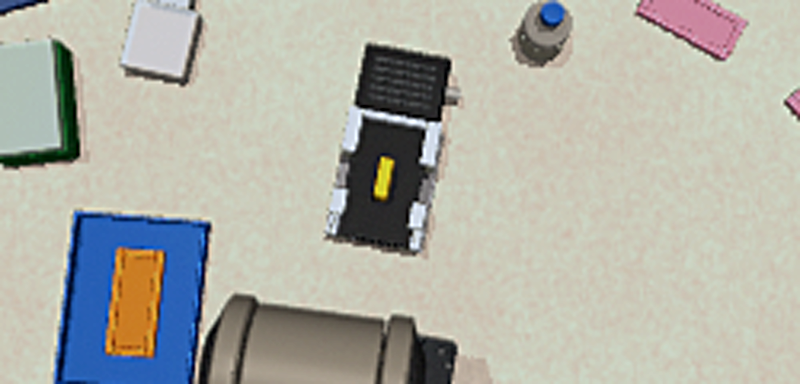

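View pics/s6.png

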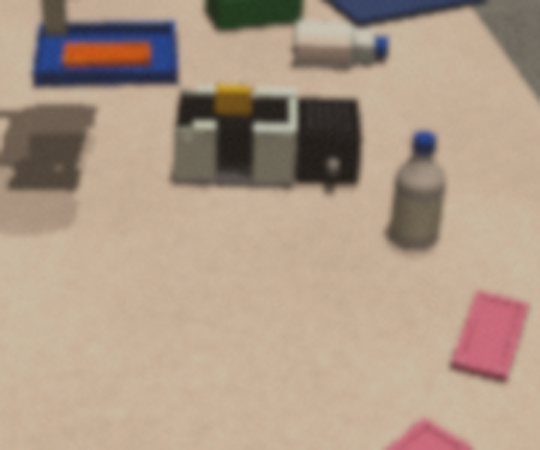

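The slide is home. The fin is at (584.4, -3.8), against (584.7, -3.1) at the start, and looks level in the side view. The blank lies flat in the tray, the flask, tip box and bottle have not moved, and the arm is clear, so I am handing in.

```bash
python3 -c "
from plant import ticket; print(ticket.close_job())"
```

```text
the job is handed in; nothing more can be done
None
```

I completed the job and handed it in at about 48 s of robot time; closing the job reports no verdict. I drew out the dust slide and laid the orange blank in the blue tray. I then set the four filters (teal, white, green, blue, all present) into seats 1 to 4 and pushed the slide back until the end stop resisted with about 8 N.

**Filters:** after each release, the pane centre in the top view read (587.8, -3.5), (587.2, -3.0), (587.8, -3.5) and (587.5, -3.6) mm. My estimate of the well centre was (588.1, -3.1), so all are within about 1 mm of it. No insertion showed any contact force.

**Slide and blank:** the fin ended at (584.4, -3.8), against (584.7, -3.1) at the start, and looks level in the side view. The blank lies flat in the tray.

**Bystanders:** the flask, tip box, bottle and the pink look-alikes in view show no movement in the last pictures, and nothing was seen to be knocked.

**Disagreements:** the camera and the arm differed by up to about 2.5 mm in y, left of the well at the tray and the set-down slide. Along x, each pane read 0.3 to 0.9 mm towards the robot of my estimated well centre. Seat heights were judged from the arm's height at release and from the pictures, not measured directly.

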